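# Grease the model saw's slide at its service stop

## Robot

A 6-joint arm with a two-finger parallel gripper is mounted at the origin on the work surface. World frame = base frame: x ahead of the robot, y to its left, z up, the work surface at z = 0. Lengths are in mm, angles in rad, forces in N, time in s.
With the tool pointing down it reaches from about 350 to 775 mm from the base axis. Payload 7.3 kg.
Tool frame: the origin (TCP) lies on the centre line of the jaws, within the pads' length; the fingertips stand 22 mm ahead of it and the grasp point (between the pads) lies 3 mm ahead of it; z points along the fingers, y is the direction in which the jaws open and shut (so a half turn about z gives the same grasp; the last joint's range is limited). The gripper opens to 92 mm and grips with 3 to 60 N. Pads are 19 mm wide; open, the fingers measure 130 mm over their backs; the gripper's body (75 mm by 190 mm) begins 47 mm behind the grasp point.
Start: joints at [1.135, 0.342, 1.524, -0, 1.275, -0.146], TCP at [150.008, 503.13, 248.741] pointing down, gripper open.
Joint ranges: [-2.53, 2.53], [-0.77, 2.02], [0.04, 2.7], [-1, 4.14], [0.28, 2.66], [-3.11, 3.11]. Speed limits (rad/s): [2.57, 2.57, 3.14, 3.14, 3.14, 3.14].

## Interface

Orientations are given as [roll, pitch, yaw] about the fixed x, y, z axes, in that order (R = Rz(yaw) Ry(pitch) Rx(roll)).
In Python, from plant import get_obs, capture, bot, spot_in gives the robot as it stands.
- The arm moves only by the shell command python3 -m handwheel 'ROWS' [OPENING]. ROWS is JSON, a list of rows, each a list of 2 entries, a list of its own where there are three numbers: the shift along the world's x, y, z in mm, then the turn, a rotation vector about the world's x, y, z in rad. In form: [[[x, y, z], [wx, wy, wz]], ...]. A call has 1 to 12 rows; each row shifts and turns the commanded pose from where the row before left it; what a row does not reach is not made up. A row lasts 1/8 s, in which the tool goes at most 62.5 mm and 10.7 degrees, less where a joint would pass 70% of its speed; a pose out of reach is approached as far as the arm can. A call is refused whole if a number of a shift passes 62.5 or a number of a turn 0.188, either way. A call with a gripper value outside its range is refused whole. OPENING is the closure, from 0 (fully open) to 1 (shut), set as the call begins (- or left out, the last holds). The fingers move at their own pace and stop on an object; the grip force is fixed at half the most. Time passes only in rows, so rows that do not move let the fingers close. It gives the time, the measured TCP pose, the force and the opening at its end, in the units of the state.
- get_obs(): the state, without advancing time (a new reading comes with each control period).
- capture(name): name is "scene" or "side" or "wrist"; returns a dict with "img" (400x640x3 uint8, red, green, blue), "fx", "fy", "cx", "cy" (pixels), "cam_to_world" (4x4, takes a point from camera to world coordinates). Camera axes: x right, y up, looking along -z (the intrinsics and any distortion apply to the point x, -y, -z); pixel columns grow to the right and rows downward; lengths in mm; the calibration is good to about 2 mm. A picture is of the moment at which its call begins. There is no depth.
- bot.close_job(): hands the job in, once; it reports no verdict.
Trained networks look in the newest picture that a camera, given by its name, has taken for a name from the list of things; names that differ only in an ending like _2 or _b are one class to them, and where a whole thing is asked for, a point or a joint stands for the part that bears it (a point fixed in the world has none). Each returns a list of dicts, best first, with "score" (0 to 1); they miss things now and then, are a little off and sometimes report something else, mostly with a low value. They report only what shows in the picture. A call takes as long as a camera call. They do not tell look-alikes from the thing itself.
- spot_in(thing, camera): "xyz" ([x, y, z] in mm, in the coordinates of the camera as it stood for that picture, good to about 4 mm: the middle of the surface that is visible of it).
The state is a dict: "time": time; "joint_positions": joint angles; "dq": joint speeds; "tau": joint torques, N m; "tool_pos": TCP position; "tcp_rot": TCP orientation; "contact_force": force on the tool from outside, world axes, zero at the start; "moment": the same for the moment, N m; "grip_width": finger opening in mm.
Only numpy, scipy, OpenCV 4.12 (cv2) and the standard library are available. Lean on these libraries where they do the work, as an engineer would, in place of code of your own. Each camera call takes 0.05 s, during which the arm holds its last target. There are 200 camera calls.

## Task

The slide of the plaster-model saw is due for grease: slide its carriage out from under the saw head until it clicks into the service stop. Then take the push-type grease gun from its stand, press its coupler squarely onto the carriage's tilted grease nipple until it snaps on, and push on against the gun's spring; finish while still holding the gun pushed in, by at least half of its spring stroke, with the carriage still in its stop. Do not shove or tip the things that stand around.

Things in the scene. Friction and masses are not known exactly. Their poses are not given: they have to be found in the camera images.
- saw: Plaster-model saw fixed to the bench, white base 240 x 430 x 16 mm. Origin under the base on the line of its rail; z up, y along the rail (the way the carriage slides out), -x to the operator. The saw head, a white box 130 to 205 mm up (motor on it to 260 mm), covers the rail from y = -205 to -80 mm, x = -130 to 85 mm; a column behind it. The rest of the rail is open from above
- carriage (a joint): Travel of the carriage in m, from 0 under the saw head towards the saw's +y. 0.150 is the service stop: a spring ball drops in a V-notch, draws the carriage in from about 4 mm either side and holds it with about 10 N (sliding takes 2 N). Rail's end 0.175. The carriage is an aluminium block 114 x 114 mm, top 59 mm up, with a plaster cast on a white plate, up to 96 mm
- knob (a point): Middle of the carriage's upright black knob, diameter 26 mm, 58 to 90 mm above the bench, for pushing or pulling the carriage. It stands on a flat arm (top 48 mm up) 125 mm from the carriage's middle in the saw's +y and 20 mm to the -x of the rail's line, and rides with it; 68 mm are free between knob and carriage. Axes as the saw's
- nipple: Steel grease nipple on the carriage's operator side, riding with it. Origin at the centre of its round 10 mm head, 77 mm up; neck 6 mm thick; a 13 mm hexagon begins 16 mm below the head's centre. z: the nipple's axis out of the head, 30 degrees from vertical, leaning to the saw's -x (square to the rail). 66 mm to the saw's -x and 125 mm to its -y from the knob. At first under the saw head, out of reach
- gun_grip (a point): Grip point on the axis of the push-type grease gun's round aluminium barrel (30 mm diameter), 112 mm from the coupler's mouth, 38 mm below the top end. Gun 150 mm long, 0.33 kg, upright in its stand, coupler down. z along its axis from coupler to rear end. From the mouth: coupler to 26 mm, stem, collar (34 mm diameter) 50 to 58 mm, barrel to 136 mm, end cap 32 mm diameter
- gun: The same grease gun; origin on its axis at the coupler's mouth while the spring is not pushed in, z along its axis towards the rear end
- coupler: The gun's steel coupler, 22 mm diameter, 26 mm long, on a sliding 12 mm stem. Origin at the centre of its mouth, z along the gun's axis towards the rear. The mouth is a funnel 17 mm wide narrowing to 11 mm; spring jaws 9 mm inside snap over the nipple's head with about 6 N. Snapped fully on, the head's centre lies about 14 mm inside the mouth
- gun_spring (a joint): How far stem and coupler are pushed into the gun against its spring, in m: 0 free, 0.012 full stroke. It starts to move at about 10 N, when the coupler has snapped on, and takes about 15 N at full stroke; it springs back when let go
- gun_stand: Heavy dark steel stand of the gun, fixed to the bench: foot 84 mm in diameter, upright tube 44 mm in diameter, rim 90 mm above the bench. The gun's collar rests inside it, the mouth 10 mm above the bench; lift the gun 85 mm to clear the rim. Origin under the foot's centre
- wash_bottle: Bystander: white squeeze bottle with a bent spout, 56 mm in diameter, 170 mm tall; origin under its centre
- brush_beaker: Bystander: glass beaker full of brushes, 60 mm in diameter, 85 mm tall, brushes up to 175 mm; origin under its centre
- spare_cast: Bystander: loose horseshoe-shaped dental cast, 60 x 60 mm, 27 mm tall; origin under its middle
Things that resemble listed ones, but are neither listed nor needed, are in the scene too. What is meant by the gun is not blue, and is the larger of those in its own colour.

How it is judged:
By the outcome, as a careful person would: the job done as asked, in the order asked, and still so for the second after the job is handed in, while the arm keeps its last pose, push and grip.
It also fails if it takes over 56 s, if anything falls off the work surface, if the arm or the gripper's body presses on something with over 40 N, if the wrist force passes 120 N, or if a joint passes its speed limit or range.

## Working session

There is one attempt and no reset: what is moved stays moved. The work goes in short steps, Python scripts to look and compute and a shell command to move; the robot and the scene stay as the last step left them, time stands still between calls to the robot, and variables do not carry over. Pictures are saved under pics/ and viewed, about 8 in all and at most 12, crops included, and the job is handed in when it is done.

```bash
ls; mkdir -p pics; cat > h.py <<'E'
import numpy as np, cv2
from plant import get_obs, capture, bot, spot_in
def world(c,p):
    M=np.array(c["cam_to_world"]); return M[:3,:3]@np.array(p)+M[:3,3]
def pix(c,P):
    M=np.array(c["cam_to_world"]); q=M[:3,:3].T@(np.array(P,float)-M[:3,3])
    return np.array([c["cx"]+c["fx"]*q[0]/-q[2], c["cy"]-c["fy"]*q[1]/-q[2]])
def ray(c,u,v):
    M=np.array(c["cam_to_world"]); d=np.array([(u-c["cx"])/c["fx"],-(v-c["cy"])/c["fy"],-1.])
    return M[:3,3], M[:3,:3]@d
def atz(c,u,v,z):
    o,d=ray(c,u,v); return o+d*(z-o[2])/d[2]
E
python3 - <<'E'
from h import *
print({k:v for k,v in get_obs().items()})
for n in ("scene","side"):
    c=capture(n); cv2.imwrite(f"pics/{n}0.png",c["img"][:,:,::-1])
    print(n,[k for k in c], c["fx"],np.round(c["cam_to_world"],2).tolist())
    for t in ("saw","carriage","knob","nipple","gun","gun_grip","coupler","gun_stand","wash_bottle","brush_beaker","spare_cast"):
        for r in spot_in(t,n)[:4]:
            w=world(c,r["xyz"]); print(t,round(r["score"],2),w.round(0),pix(c,w).round(0))
E
```

```text
pics
{'time': 0.0, 'joint_positions': array([ 1.13499766e+00,  3.42726110e-01,  1.52503804e+00,  5.40113071e-06,
        1.27534242e+00, -1.45998473e-01]), 'dq': array([-0.00078071,  0.00071066, -0.0003369 , -0.00051811, -0.00035984,
        0.00093416]), 'tau': array([-5.28955716e-04, -4.31245065e+01, -2.44221389e+01,  7.17392145e-02,
        5.58249000e-02, -9.34702939e-05]), 'tool_pos': array([149.84442344, 502.77919935, 248.03581871]), 'tcp_rot': array([-3.14009559e+00, -2.25355059e-04,  2.85179071e+00]), 'contact_force': array([-0.14734587,  0.10869095, -0.05913012]), 'moment': array([-0.00180887,  0.0673624 ,  0.03336361]), 'grip_width': 91.75458637379799}
scene ['img', 'fx', 'fy', 'cx', 'cy', 'cam_to_world'] 492.473224835583 [[-0.43, -0.67, 0.61, 1375.46], [0.9, -0.32, 0.29, 437.59], [-0.0, 0.67, 0.74, 1152.98], [0.0, 0.0, 0.0, 1.0]]
saw 0.71 [627. -72.  26.] [272. 234.]
carriage 0.56 [603. -87.  62.] [271. 218.]
carriage 0.29 [472. 404. 133.] [454. 228.]
knob 0.74 [598. -88.  62.] [271. 217.]
gun 0.98 [442. 515. 100.] [495. 241.]
gun 0.65 [469. 404. 134.] [454. 226.]
gun 0.64
[... 600 characters left out ...]
22.] [362. 227.]
carriage 0.57 [561. -78.  57.] [361. 214.]
knob 0.76 [563. -77.  59.] [361. 213.]
nipple 0.63 [ 592. -440.   88.] [507. 244.]
gun 0.72 [417. 503. 102.] [150. 178.]
gun 0.6 [355. 377.  72.] [177. 214.]
gun 0.5 [449. 393. 137.] [186. 173.]
gun_grip 0.79 [448. 392. 131.] [186. 174.]
gun_grip 0.73 [421. 510.  99.] [150. 176.]
gun_grip 0.53 [354. 373.  69.] [178. 216.]
coupler 0.45 [425. 509.  19.] [160. 194.]
coupler 0.44 [619. 320.  16.] [248. 169.]
gun_stand 0.81 [445. 388.  15.] [198. 202.]
wash_bottle 0.62 [ 592. -440.   88.] [507. 244.]
brush_beaker 0.81 [ 389. -354.   76.] [454. 306.]
spare_cast 0.74 [618. 319.  18.] [248. 169.]
spare_cast 0.51 [447. 393. 133.] [186. 174.]
```

View pics/scene0.png

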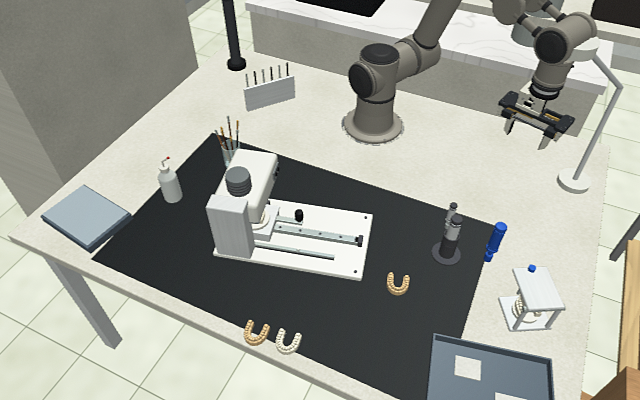

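View pics/side0.png

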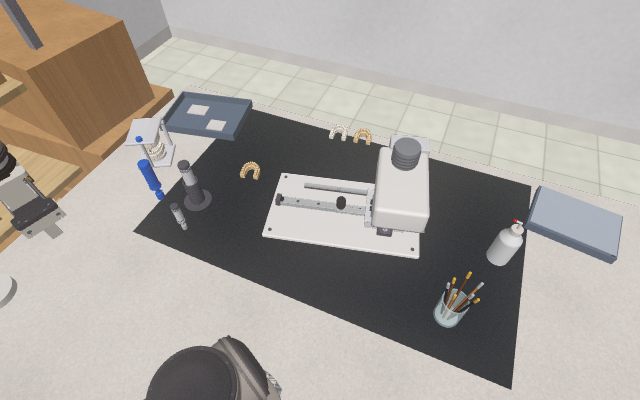

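```bash
python3 - <<'E'
import cv2,numpy as np
a=cv2.imread("pics/scene0.png");b=cv2.imread("pics/side0.png")
f=lambda i,x,y,w,h:cv2.resize(i[y:y+h,x:x+w],(400,300),interpolation=cv2.INTER_CUBIC)
# each 4x or 2.5x
o=np.vstack([np.hstack([f(a,260,185,120,90),f(a,420,190,100,75)]),np.hstack([f(b,260,160,160,120),f(b,130,150,100,75)])])
cv2.imwrite("pics/c1.png",o)
E
```

```text
(no output)
```

View pics/c1.png

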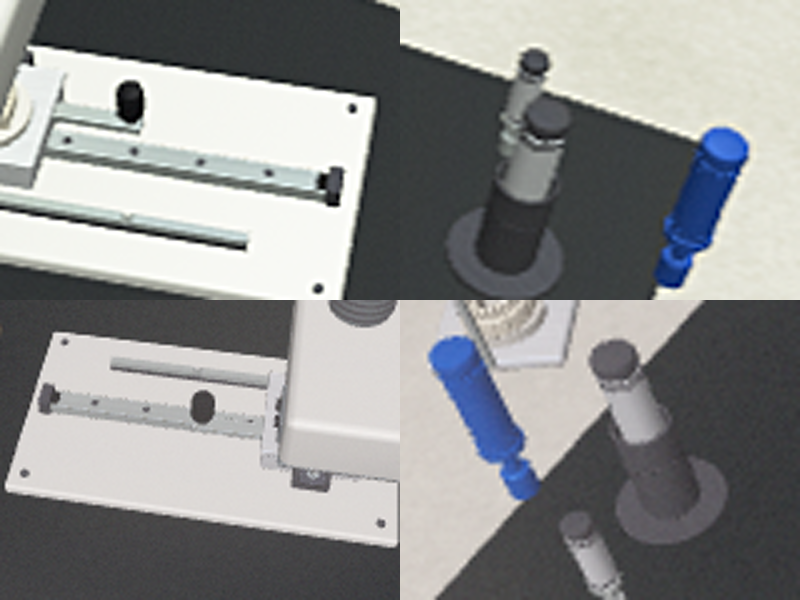

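```bash
python3 - <<'E'
from h import *
s=capture("scene");d=capture("side")
def tri(p,q):
    (o,a),(r,b)=ray(s,*p),ray(d,*q)
    t=np.linalg.lstsq(np.c_[a,-b],r-o,rcond=None)[0]; A=o+a*t[0];B=r+b*t[1]
    return ((A+B)/2).round(1),np.linalg.norm(A-B).round(1)
print("knobtop",tri((299.3,210.2),(340.8,197.6)),atz(s,299.3,210.2,90).round(1),atz(d,340.8,197.6,90).round(1))
print("cap",tri((457.2,217),(183.3,163)),atz(s,457.2,217,160).round(1),atz(d,183.3,163,160).round(1))
print("foot",atz(s,446,252.5,5).round(1),atz(d,198,200,5).round(1))
for p in((365.6,217.4),(355.4,271.7),(372.8,214.1)): print("scene",atz(s,*p,16).round(1))
for p in((286,176.8),(270,229.2),(412.4,249.2),(282,172.8),(262.8,236.4)): print("side",atz(d,*p,16).round(1))
w=capture("wrist"); print(w["fx"],np.round(w["cam_to_world"],3).tolist())
E
```

```text
knobtop (array([564.5, -14.1,  94.6]), np.float64(3.6)) [560.4 -14.3  90. ] [568.9 -14.5  90. ]
cap (array([459.5, 402.3, 160.9]), np.float64(4.4)) [456.9 404.  160. ] [460.5 400.5 160. ]
foot [459.1 404.2   5. ] [457.3 399.7   5. ]
scene [443.7 148.8  16. ]
scene [638.6 196.4  16. ]
scene [422.1 163.7  16. ]
side [637.3 192.   16. ]
side [442.9 144.7  16. ]
side [ 535.8 -234.7   16. ]
side [647.6 211.3  16. ]
side [414.  151.6  16. ]
345.5378501939063 [[0.286, -0.926, -0.247, 82.82], [0.958, 0.277, 0.071, 522.203], [0.002, -0.257, 0.966, 386.062], [0.0, 0.0, 0.0, 1.0]]
```

Candidates for the gun: grey one in the stand at scene (455,225), a smaller grey one at (451,212), and a blue one at (495,240). I choose the one in the stand, because it is the larger grey one (checked in the crop). First I look at the knob with the wrist camera.

```bash
python3 -m handwheel '[[[34,-43,-2],[0,0,-0.087]],[[34,-43,-2],[0,0,-0.087]],[[34,-43,-2],[0,0,-0.087]],[[34,-43,-2],[0,0,-0.087]],[[34,-43,-2],[0,0,-0.087]],[[34,-43,-2],[0,0,-0.087]],[[34,-43,-2],[0,0,-0.087]],[[34,-43,-2],[0,0,-0.087]],[[34,-43,-2],[0,0,-0.087]],[[34,-43,-2],[0,0,-0.087]],[[34,-43,-2],[0,0,-0.087]],[[34,-43,-2],[0,0,-0.087]]]' 0
python3 - <<'E'
from h import *
o=get_obs();print(o["tool_pos"],o["tcp_rot"],o["joint_positions"])
c=capture("wrist"); cv2.imwrite("pics/w1.png",c["img"][:,:,::-1])
for t in ("knob","nipple","carriage","saw"):
    for r in spot_in(t,"wrist")[:3]:
        w=world(c,r["xyz"]); print(t,round(r["score"],2),w.round(0),pix(c,w).round(0))
import pickle;pickle.dump(c,open("w1.pkl","wb"))
E
```

```text
time: 2.85
tool_pos: [559.0, -14.5, 224.7]
tcp_rot: [3.141, -0.0, 1.805]
contact_force: [0.8, 1.0, 0.9]
grip_width: 91.6
[559.00016974 -14.49800357 224.73600592] [ 3.14117698e+00 -2.81338017e-05  1.80462093e+00] [-1.63084860e-01  4.23689581e-01  1.46703450e+00  1.96633616e-04
  1.25049610e+00 -3.96971332e-01]
knob 0.89 [ 580. -110.   57.] [315. 287.]
nipple 0.49 [ 537. -152.   66.] [261. 320.]
carriage 0.61 [ 580. -101.   60.] [316. 280.]
carriage 0.39 [ 537. -151.   65.] [261. 318.]
saw 0.84 [570.  33.  17.] [338. 136.]
saw 0.52 [ 536. -148.   68.] [261. 318.]
```

View pics/w1.png

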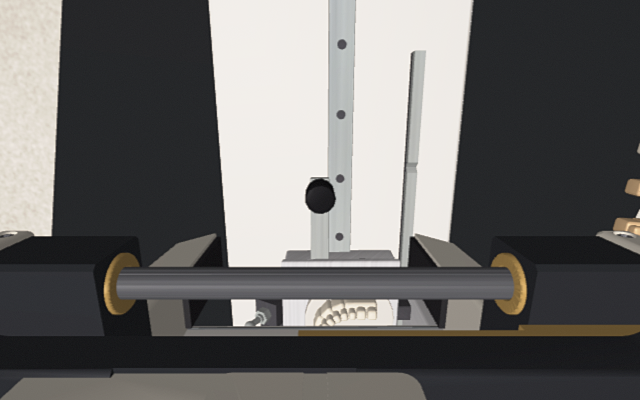

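```bash
python3 - <<'E'
from h import *
import pickle;c=pickle.load(open("w1.pkl","rb"))
print("knobtop",atz(c,320,197,90).round(1),"mid",atz(c,320,196,74).round(1))
a,b=atz(c,342,44,30),atz(c,339.5,237,30);v=a-b;print("rail",a.round(1),b.round(1),np.degrees(np.arctan2(v[1],v[0]))-90)
a,b=atz(c,457,223,16),atz(c,472,0,16);v=a-b;print("edge +x",np.degrees(np.arctan2(-v[1],-v[0]))-90,a.round(1))
a,b=atz(c,232,325,16),atz(c,209,0,16);v=a-b;print("edge -x",np.degrees(np.arctan2(-v[1],-v[0]))-90,a.round(1))
print("nip",atz(c,258,316,77).round(1),pix(c,[528,-151,77]))
E
```

```text
knobtop [562.  -13.1  90. ] mid [563.  -16.1  74. ]
rail [552.6 113.   30. ] [595.8 -63.8  30. ] 13.73316780097666
edge +x 15.736870848422996 [714.6 -24.9  16. ]
edge -x 13.434563751324674 [ 505.1 -200.7   16. ]
nip [ 533.6 -141.1   77. ] [250.15893878 323.86722671]
```

```bash
python3 -m handwheel '[[[3,0.5,-30],[0,0,0]],[[0,0,-40],[0,0,0]],[[0,0,-40],[0,0,0]],[[0,0,-30],[0,0,0]],[[0,0,-8],[0,0,0]],[[0,0,0],[0,0,0]]]'
python3 -m handwheel '[[[0,0,0],[0,0,0]],[[0,0,0],[0,0,0]],[[0,0,0],[0,0,0]],[[0,0,0],[0,0,0]],[[0,0,0],[0,0,0]],[[0,0,0],[0,0,0]]]' 1
```

```text
time: 3.85
tool_pos: [561.0, -11.6, 77.4]
tcp_rot: [3.141, 0.0, 1.809]
contact_force: [0.4, -0.3, 0.2]
grip_width: 91.9
time: 4.6
tool_pos: [561.0, -12.4, 76.7]
tcp_rot: [-3.142, -0.0, 1.808]
contact_force: [0.2, -0.0, 1.1]
grip_width: 36.4
```

```bash
python3 -m handwheel '[[[0,0,0],[0,0,0]],[[0,0,0],[0,0,0]],[[0,0,0],[0,0,0]]]'
```

```text
time: 4.97
tool_pos: [562.7, -12.1, 76.8]
tcp_rot: [3.138, 0.001, 1.808]
contact_force: [6.9, 2.5, -4.6]
grip_width: 25.3
```

```bash
python3 -m handwheel '[[[-1.2,4.9,0],[0,0,0]],[[-3.3,13.6,0],[0,0,0]],[[-3.3,13.6,0],[0,0,0]],[[-3.3,13.6,0],[0,0,0]],[[-3.3,13.6,0],[0,0,0]],[[-3.3,13.6,0],[0,0,0]],[[-3.3,13.6,0],[0,0,0]],[[-3.3,13.6,0],[0,0,0]],[[-3.3,13.6,0],[0,0,0]],[[-3.3,13.6,0],[0,0,0]],[[-2.4,9.7,0],[0,0,0]],[[0,0,0],[0,0,0]]]'
python3 -m handwheel '[[[-0.5,1.9,0],[0,0,0]],[[0,0,0],[0,0,0]]]'
python3 -m handwheel '[[[-0.5,1.9,0],[0,0,0]],[[0,0,0],[0,0,0]]]'
python3 -m handwheel '[[[-0.5,1.9,0],[0,0,0]],[[0,0,0],[0,0,0]]]'
```

```text
time: 6.48
tool_pos: [530.5, 120.8, 76.8]
tcp_rot: [3.138, 0.007, 1.809]
contact_force: [8.4, -19.3, -6.2]
grip_width: 25.7
time: 6.72
tool_pos: [529.0, 126.6, 76.9]
tcp_rot: [3.138, 0.0, 1.807]
contact_force: [6.2, 3.9, -4.1]
grip_width: 25.3
time: 6.98
tool_pos: [528.6, 128.0, 76.9]
tcp_rot: [3.138, 0.001, 1.808]
contact_force: [6.6, -1.9, -4.1]
grip_width: 25.4
time: 7.22
tool_pos: [528.6, 128.5, 76.8]
tcp_rot: [3.138, 0.004, 1.808]
contact_force: [8.5, -8.7, -4.9]
grip_width: 25.6
```

```bash
python3 -m handwheel '[[[0,0,0],[0,0,0]],[[0,0,0],[0,0,0]],[[0,0,0],[0,0,0]],[[0,0,0],[0,0,0]],[[0,0,20],[0,0,0]],[[0,0,50],[0,0,0]],[[0,0,50],[0,0,0]],[[0,0,20],[0,0,0]],[[0,0,0],[0,0,0]]]' 0.3
python3 - <<'E'
from h import *
import pickle
for n in ("wrist","side","scene"):
    c=capture(n); cv2.imwrite(f"pics/{n}2.png",c["img"][:,:,::-1]); pickle.dump(c,open(n+"2.pkl","wb"))
    for t in ("knob","nipple"):
      for r in spot_in(t,n)[:3]:
        w=world(c,r["xyz"]); print(n,t,round(r["score"],2),w.round(0),pix(c,w).round(0))
a=cv2.imread("pics/wrist2.png");b=cv2.imread("pics/side2.png");s=cv2.imread("pics/scene2.png")
f=lambda i,x,y,w,h,W,H:cv2.resize(i[y:y+h,x:x+w],(W,H),interpolation=cv2.INTER_CUBIC)
cv2.imwrite("pics/c2.png",np.vstack([np.hstack([f(b,260,150,120,90,400,300),f(s,260,185,120,90,400,300)]),f(a,180,60,320,120,800,300)]))
E
```

```text
time: 8.35
tool_pos: [526.9, 130.5, 218.3]
tcp_rot: [3.138, 0.001, 1.808]
contact_force: [-0.1, 0.2, -0.3]
grip_width: 64.2
wrist knob 0.66 [545.  31.  64.] [309. 296.]
wrist nipple 0.74 [506.  -7.  67.] [260. 325.]
side nipple 0.24 [452. 389. 138.] [187. 172.]
side nipple 0.17 [444. 389.  17.] [197. 202.]
scene knob 0.7 [587.  22.  60.] [307. 228.]
```

View pics/c2.png

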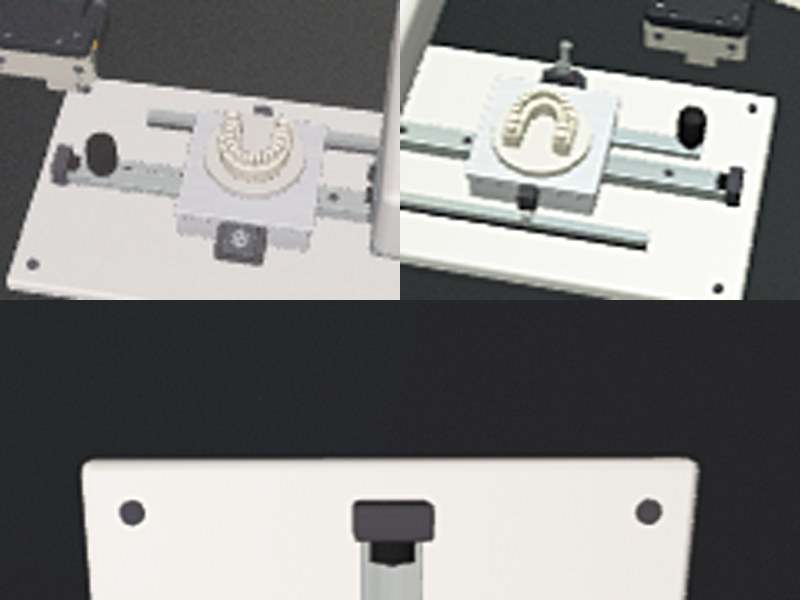

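```bash
python3 - <<'E'
from h import *
import pickle
W,d,s=[pickle.load(open(n+"2.pkl","rb")) for n in("wrist","side","scene")]
def tri(L):
    A=[];B=[]
    for c,p in L:
        o,a=ray(c,*p);a/=np.linalg.norm(a);P=np.eye(3)-np.outer(a,a);A.append(P);B.append(P@o)
    x=np.linalg.lstsq(np.vstack(A),np.hstack(B),rcond=None)[0]
    return x.round(1),[ (pix(c,x)-p).round(1) for c,p in L]
print(tri([(s,(309.5,197.5)),(d,(332,221.4))]))
print(atz(s,309.5,197.5,80).round(1),atz(d,332,221.4,77).round(1),atz(W,260,322,77).round(1))
print("knob",tri([(s,(347.3,218)),(d,(290.5,190.5))]),atz(s,347.3,218,90).round(1),atz(d,290.5,192,90).round(1))
for c,n in((s,"scene"),(d,"side"),(W,"wrist")): print(n,pix(c,[493,-7,77]).round(1))
c=W;i=c["img"];y=280;cv2.imwrite("pics/c3.png",np.vstack([cv2.resize(i[y:y+100,200:400],(800,400),interpolation=2)[:,:,::-1],np.hstack([cv2.resize(s["img"][180:220,280:360],(400,200),interpolation=2),cv2.resize(d["img"][200:240,290:370],(400,200),interpolation=2)])[:,:,::-1]]))
E
```

```text
(array([493.8, -17.2,  77.2]), [array([-0.8, -0. ]), array([-0.9,  0. ])])
[495.2 -13.9  80. ] [494.9 -19.1  77. ] [505.5   2.7  77. ]
knob (array([533.5, 121.6,  95.2]), [array([-0.6,  0. ]), array([-0.7, -0. ])]) [528.5 121.7  90. ] [533.2 119.9  90. ]
scene [311.9 198.4]
side [327.4 220.5]
wrist [244.6 328.2]
```

View pics/c3.png

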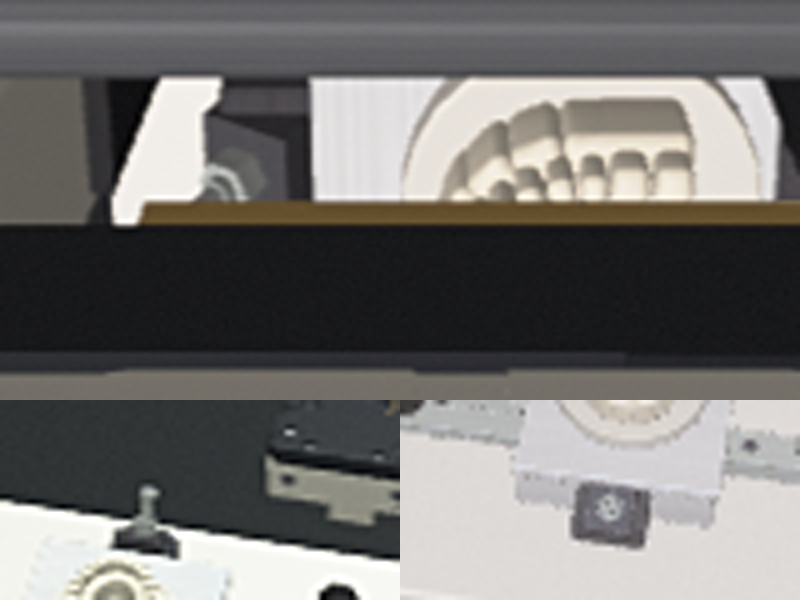

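```bash
python3 - <<'E'
from h import *
import pickle
W1=pickle.load(open("w1.pkl","rb"));W,d,s=[pickle.load(open(n+"2.pkl","rb")) for n in("wrist","side","scene")]
ex=np.array([.9715,.2368,0]);ey=np.array([-.2368,.9715,0])
def tri(L):
    A=[];B=[]
    for c,p in L:
        o,a=ray(c,*p);a/=np.linalg.norm(a);P=np.eye(3)-np.outer(a,a);A.append(P);B.append(P@o)
    x=np.linalg.lstsq(np.vstack(A),np.hstack(B),rcond=None)[0]
    return x,[ (pix(c,x)-p).round(1) for c,p in L]
x,e=tri([(s,(298.1,249.5)),(W1,(412,165)),(d,(338.8,188.8))]);print("notch",x.round(1),e,x@ey,x@ex)
x,e=tri([(s,(309.7,198)),(d,(331.4,221.4))]);print("nip",x.round(1),x@ey,x@ex)
x,e=tri([(s,(298.1,243)),(d,(338.7,182.5))]);print("block",x.round(1),e,x@ey,x@ex)
k=np.array([530.5,121,0]);print("knob",k@ey,k@ex,"carr",k@ey-125)
E
```

```text
notch [646.5  22.1  26.9] [array([-0.4,  0.2]), array([-0.6,  1.7]), array([-0.9, -0.1])] -131.63386459196508 633.2799767589302
nip [494.2 -15.8  76. ] -132.39842961692736 476.32254469037724
block [645.   21.9  56.3] [array([-0.6, -0. ]), array([-0.6,  0. ])] -131.49177347086294 631.8339921130558
knob -8.070899999999995 544.03355 carr -133.0709
```

```bash
python3 -m handwheel '[[[-8,-36,2],[0,0,0]],[[-8,-36,2],[0,0,0]],[[-8,-36,2],[0,0,0]],[[-8,-36,2],[0,0,0]],[[0,0,0],[0,0,0]],[[0,0,0],[0,0,0]]]' 0
python3 - <<'E'
from h import *
import pickle
c=capture("wrist"); pickle.dump(c,open("w4.pkl","wb"))
for t in ("nipple",):
    for r in spot_in(t,"wrist")[:3]:
        w=world(c,r["xyz"]); print(t,round(r["score"],2),w.round(0),pix(c,w).round(0))
p=pix(c,[494,-16,77]);print(p, get_obs()["tool_pos"])
i=c["img"];cv2.imwrite("pics/c4.png",cv2.resize(i[120:270,220:420],(800,600),interpolation=2)[:,:,::-1])
E
```

```text
time: 9.55
tool_pos: [494.3, -13.3, 224.6]
tcp_rot: [3.141, -0.0, 1.807]
contact_force: [0.3, 0.2, -0.9]
grip_width: 91.8
nipple 0.81 [500. -13.  70.] [323. 194.]
[314.91938325 196.96174521] [494.31378433 -12.83586842 224.58573358]
```

View pics/c4.png

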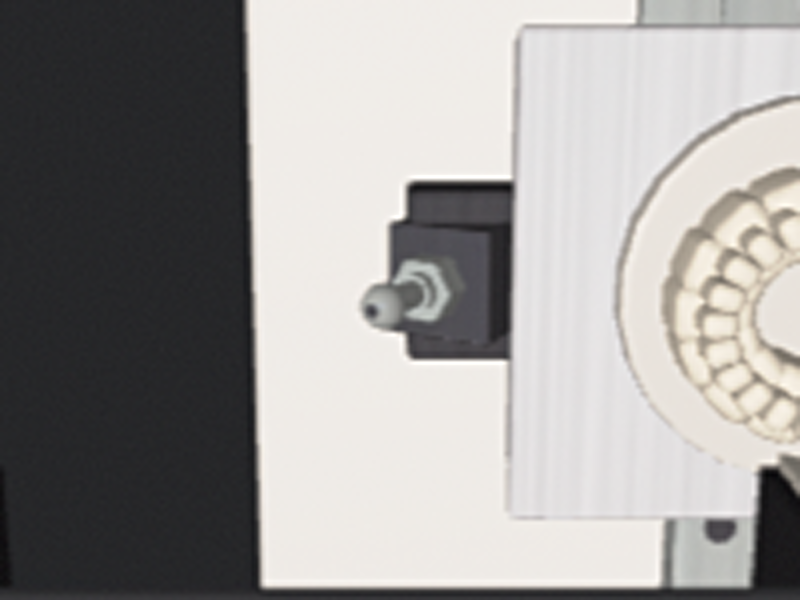

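```bash
python3 -m handwheel '[[[-3.5,41.5,1],[0,0,0.081]],[[-3.5,41.5,1],[0,0,0.081]],[[-3.5,41.5,1],[0,0,0.081]],[[-3.5,41.5,1],[0,0,0.081]],[[-3.5,41.5,1],[0,0,0.081]],[[-3.5,41.5,1],[0,0,0.081]],[[-3.5,41.5,1],[0,0,0.081]],[[-3.5,41.5,1],[0,0,0.081]],[[-3.5,41.5,1],[0,0,0.081]],[[-3.5,41.5,1],[0,0,0.081]],[[0,0,0],[0,0,0]],[[0,0,0],[0,0,0]]]'
python3 - <<'E'
from h import *
import pickle
w=pickle.load(open("w4.pkl","rb"));print("nip",atz(w,315.2,196.5,77).round(1))
c=capture("wrist"); pickle.dump(c,open("w5.pkl","wb"))
for t in ("gun","gun_grip"):
    for r in spot_in(t,"wrist")[:3]:
        w=world(c,r["xyz"]); print(t,round(r["score"],2),w.round(0),pix(c,w).round(0))
o=get_obs();print(pix(c,[458.5,402,160]), pix(c,[458.5,402,90]),o["tool_pos"],o["tcp_rot"])
cv2.imwrite("pics/c5.png",c["img"][:,:,::-1])
E
```

```text
time: 11.15
tool_pos: [458.6, 401.5, 234.2]
tcp_rot: [-3.141, -0.0, 2.619]
contact_force: [-0.4, -0.2, 1.4]
grip_width: 91.9
nip [494.1 -15.6  77. ]
gun 0.97 [360. 382. 109.] [225. 102.]
gun 0.92 [416. 507. 153.] [434.  75.]
gun 0.65 [453. 407. 158.] [319. 210.]
gun_grip 0.87 [452. 404. 156.] [315. 210.]
gun_grip 0.78 [358. 383. 106.] [226.  98.]
gun_grip 0.72 [419. 510. 150.] [439.  78.]
[316.5854855  221.37008446] [316.09310402 195.37288842] [459.33674824 400.5448798  234.79631093] [-3.14138457e+00  6.74725825e-05  2.61657425e+00]
```

View pics/c5.png

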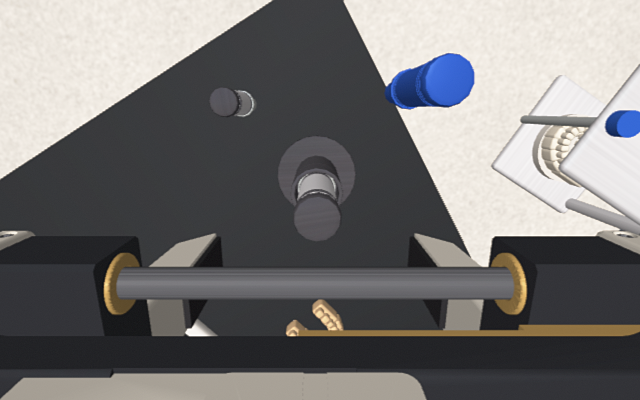

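```bash
python3 -m handwheel '[[[-2.5,2.5,-20],[0,0,0]],[[0,0,-30],[0,0,0]],[[0,0,-30],[0,0,0]],[[0,0,-20],[0,0,0]],[[0,0,-9.5],[0,0,0]],[[0,0,0],[0,0,0]]]'
python3 -m handwheel '[[[0,0,0],[0,0,0]],[[0,0,0],[0,0,0]],[[0,0,0],[0,0,0]],[[0,0,0],[0,0,0]],[[0,0,0],[0,0,0]],[[0,0,0],[0,0,0]],[[0,0,0],[0,0,0]],[[0,0,0],[0,0,0]],[[0,0,0],[0,0,0]]]' 1
```

```text
time: 12.05
tool_pos: [456.8, 403.4, 125.2]
tcp_rot: [-3.141, -0.0, 2.617]
contact_force: [0.2, 0.8, 0.8]
grip_width: 91.9
time: 13.18
tool_pos: [456.8, 403.9, 125.2]
tcp_rot: [3.141, 0.0, 2.618]
contact_force: [0.6, 0.6, -0.7]
grip_width: 29.9
```

```bash
python3 -m handwheel '[[[0,0,10],[0,0,0]],[[0,0,25],[0,0,0]],[[0,0,30],[0,0,0]],[[0,0,30],[0,0,0]],[[0,0,15],[0,0,0]],[[0,0,0],[0,0,0]]]'
python3 -m handwheel '[[[-1,-20,0],[0,0,-0.04]],[[-3,-42,0],[0,0,-0.077]],[[-3,-42,0],[0,0,-0.077]],[[-3,-42,0],[0,0,-0.077]],[[-3,-42,0],[0,0,-0.077]],[[-3,-42,0],[0,0,-0.077]],[[-3,-42,0],[0,0,-0.077]],[[-3,-42,0],[0,0,-0.077]],[[-3,-42,0],[0,0,-0.077]],[[-3,-42,0],[0,0,-0.077]],[[-3,-38,0],[0,0,-0.077]],[[0,0,0],[0,0,0]]]'
python3 -c "
from h import *
print(get_obs()['joint_positions'])"
```

```text
time: 13.92
tool_pos: [456.9, 403.9, 236.0]
tcp_rot: [3.14, 0.001, 2.618]
contact_force: [0.2, 0.3, -2.8]
grip_width: 29.8
time: 15.42
tool_pos: [424.9, -34.0, 234.1]
tcp_rot: [-3.139, -0.001, 1.804]
contact_force: [0.1, -0.0, -3.2]
grip_width: 29.7
[-2.59765807e-01  1.76266088e-01  1.79586009e+00 -4.83823204e-04
  1.17167830e+00 -4.92418969e-01]
```

```bash
python3 -m handwheel '[[[0.3,0.4,0],[0.031,-0.1272,0]],[[0.3,0.4,0],[0.031,-0.1272,0]],[[0.3,0.5,0],[0.031,-0.1272,0]],[[0.3,0.5,0],[0.031,-0.1272,0]],[[0,0,-16],[0,0,0]],[[0,0,-16],[0,0,0]],[[0,0,0],[0,0,0]],[[0,0,0],[0,0,0]]]'
python3 - <<'E'
from h import *
import pickle
from scipy.spatial.transform import Rotation as R
o=get_obs();print(o['joint_positions'].round(2));r=R.from_euler("xyz",o["tcp_rot"]).as_matrix();print("n",-r[:,2].round(4),"y",r[:,1].round(3))
n=np.array([-.4857,-.1184,.866]);T=o["tool_pos"];h=np.array([494.1,-15.6,77]);q=T-h;print("along",q@n,"perp",(q-(q@n)*n).round(1))
for k in("scene","side"):
    c=capture(k);pickle.dump(c,open(k+"6.pkl","wb"))
    m=T-115*(-r[:,2]);print(k,"mouth",pix(c,m).round(1),"cap",pix(c,T+35*-r[:,2]).round(1),"head",pix(c,h).round(1))
s=pickle.load(open("scene6.pkl","rb"));d=pickle.load(open("side6.pkl","rb"))
cv2.imwrite("pics/c6.png",np.vstack([cv2.resize(s["img"][160:220,270:350],(400,300),interpolation=2),cv2.resize(d["img"][185:245,300:380],(400,300),interpolation=2)])[:,:,::-1])
c=capture("wrist");pickle.dump(c,open("wrist6.pkl","wb"))
E
```

```text
time: 16.42
tool_pos: [427.0, -29.9, 203.3]
tcp_rot: [2.618, -0.001, 1.809]
contact_force: [-0.6, 0.3, -3.1]
grip_width: 29.8
[-0.49  0.02  2.21  0.63  0.6  -1.2 ]
n [-0.4855 -0.1191  0.8661] y [0.842 0.204 0.5  ]
along 143.7116060887539 perp [2.7 2.7 1.9]
scene mouth [310.5 189. ] cap [315.4 138.8] head [309.2 197.8]
side mouth [329.4 218.5] cap [325.2 211. ] head [330.6 221.2]
```

View pics/c6.png

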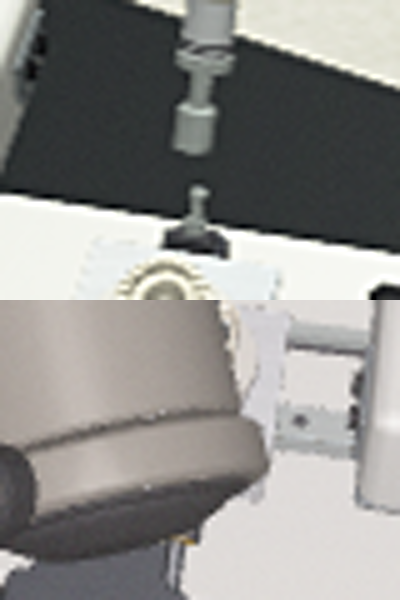

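```bash
python3 - <<'E'
from h import *
import pickle
s=pickle.load(open("scene6.pkl","rb"));g=cv2.cvtColor(s["img"],cv2.COLOR_RGB2GRAY).astype(float)
bg=35
for v in range(166,206):
    row=g[v,298:322]; w=np.clip(row-60,0,None); w[w<15]=0
    print(v,round((w*np.arange(298,322)).sum()/max(w.sum(),1),2),row.astype(int).tolist())
n=np.array([-.4857,-.1184,.866]);h=np.array([494.1,-15.6,77])
for k in(-10,0,20,50,90):print(k,pix(s,h+k*n).round(2))
E
```

```text
166 314.78 [50, 50, 49, 50, 50, 52, 49, 39, 122, 152, 151, 156, 160, 163, 162, 160, 152, 137, 160, 229, 245, 240, 235, 229]
167 314.18 [49, 50, 50, 51, 51, 51, 51, 38, 98, 146, 158, 162, 165, 164, 164, 161, 156, 143, 95, 87, 97, 169, 238, 248]
168 312.63 [49, 51, 50, 49, 49, 47, 48, 54, 62, 66, 106, 155, 172, 173, 173, 169, 160, 152, 98, 41, 39, 51, 92, 102]
169 308.84 [47, 49, 52, 51, 51, 53, 46, 63, 63, 103, 134, 105, 82, 78, 74, 77, 73, 72, 56, 40, 46, 44, 44, 42]
170 309.53 [51, 52, 51, 51, 49, 50, 44, 119, 160, 143, 94, 64, 87, 123, 137, 133, 108, 82, 60, 47, 50, 51, 49, 48]
171 310.35 [49, 51, 51, 50, 50, 49, 49, 95, 134, 161, 174, 173, 152, 139, 138, 114, 107, 150, 128, 62, 50, 50, 53, 51]
172 310.61 [49, 53, 51, 50, 52, 50, 53, 102, 126, 131, 125, 127, 148, 156, 147, 152, 151, 129, 86, 53, 49, 51, 53, 51]
173 310.73 [50, 49, 50, 51, 51, 49, 49, 58, 97, 127, 135, 135, 135, 132, 128, 128, 125, 117, 79, 46, 52, 53, 52, 52]
174 311.36 [51, 52, 50, 51, 50, 50, 49, 48, 46, 58, 104, 129, 131, 127, 131, 134, 117, 92, 62, 48, 52, 52, 51, 54]
175 309.95 [52, 48, 51, 47, 52, 50, 50, 50,
[... 2821 characters left out ...]
, 52, 53, 52, 54, 51, 49]
201 308.89 [42, 45, 45, 48, 48, 50, 50, 49, 49, 40, 111, 140, 93, 43, 50, 51, 53, 54, 52, 53, 51, 53, 53, 53]
202 308.92 [39, 19, 25, 30, 34, 39, 44, 44, 41, 33, 107, 142, 94, 41, 50, 51, 50, 52, 51, 53, 52, 53, 50, 53]
203 302.03 [255, 249, 211, 168, 95, 63, 43, 23, 54, 129, 154, 136, 103, 60, 43, 47, 48, 51, 52, 49, 51, 53, 53, 50]
204 303.12 [252, 254, 255, 255, 255, 255, 255, 250, 178, 147, 145, 149, 148, 97, 27, 33, 33, 39, 39, 45, 45, 46, 48, 48]
205 305.2 [244, 245, 246, 252, 245, 205, 191, 134, 94, 116, 123, 127, 115, 209, 215, 207, 180, 99, 63, 39, 18, 23, 29, 33]
-10 [308.85 200.94]
0 [309.17 197.76]
20 [309.8  191.36]
50 [310.76 181.65]
90 [312.05 168.5 ]
```

```bash
cat > chk.py <<'E'
from h import *
from scipy.spatial.transform import Rotation as R
n=np.array([-.4857,-.1184,.866]);h=np.array([494.1,-15.6,77]);ey=np.array([-.2368,.9715,0]);u=np.cross(ey,n)
P=[];Q=[]
for k in range(4):
    s=capture("scene");o=get_obs();P.append(o["tool_pos"]);Q.append(R.from_euler("xyz",o["tcp_rot"]).as_matrix()[:,2])
T=np.mean(P,0);z=-np.mean(Q,0);q=T-h
print("TCP",T.round(1),"std",np.std(P,0).round(1),"along",(q@n).round(1),"u",(q@u).round(1),"ey",(q@ey).round(1),"axis u/ey",(z@u).round(4),(z@ey).round(4),o["contact_force"].round(1),o["grip_width"].round(1))
g=cv2.cvtColor(s["img"],cv2.COLOR_RGB2GRAY).astype(float)
# mouth rows: trace coupler and stem centroids above
m=T-115*n;print("mouth if aligned",pix(s,m).round(1))
X=[]
for v in range(170,204):
    w=np.clip(g[v,300:320]-60,0,None);w[w<15]=0
    c=(w*np.arange(300,320)).sum()/max(w.sum(),1);wd=(w>0).sum();X.append((v,round(c,2),int(wd)))
print(X)
print([(v,round(float(np.interp(-v,[-200.94,-168.5],[308.85,312.05])),2)) for v in range(170,204,4)],"nipple axis col")
E
python3 -m handwheel '[[[-1.5,-0.8,-0.9],[0.025,0.006,0.015]],[[-1.4,-0.8,-0.95],[0.024,0.006,0.014]],[[0,0,0],[0,0,0]],[[0,0,0],[0,0,0]]]'; python3 chk.py
```

```text
time: 17.08
tool_pos: [424.1, -32.0, 201.6]
tcp_rot: [2.617, -0.051, 1.837]
contact_force: [0.4, 0.4, -3.4]
grip_width: 29.8Traceback (most recent call last):
  File "chk.py", line 8, in <module>
    print("TCP",T.round(1),"std",np.std(P,0).round(1),"along",(q@n).round(1),"u",(q@u).round(1),"ey",(q@ey).round(1),"axis u/ey",(z@u).round(4),(z@ey).round(4),o["contact_force"].round(1),o["grip_width"].round(1))
                                                                                                                                                                                            ^^^^^^^^^^^^^^^^^^^^^
AttributeError: 'float' object has no attribute 'round'
```

```bash
sed -i 's/o\["grip_width"\].round(1)/o["grip_width"]/' chk.py; python3 chk.py
```

```text
TCP [424.  -31.9 201.4] std [0. 0. 0.] along 143.7 u -0.1 ey 0.8 axis u/ey -0.0002 -0.0581 [ 0.  -0.4 -2.6] 29.770640099292855
mouth if aligned [310.4 188.6]
[(170, np.float64(308.27), 7), (171, np.float64(311.8), 12), (172, np.float64(311.44), 12), (173, np.float64(311.76), 11), (174, np.float64(311.72), 7), (175, np.float64(311.17), 5), (176, np.float64(310.99), 5), (177, np.float64(310.92), 5), (178, np.float64(310.93), 5), (179, np.float64(310.98), 5), (180, np.float64(310.57), 6), (181, np.float64(310.39), 8), (182, np.float64(310.79), 8), (183, np.float64(310.52), 8), (184, np.float64(310.49), 8), (185, np.float64(310.43), 8), (186, np.float64(310.37), 8), (187, np.float64(310.26), 8), (188, np.float64(310.04), 9), (189, np.float64(309.96), 7), (190, np.float64(310.57), 4), (191, np.float64(0.0), 0), (192, np.float64(0.0), 0), (193, np.float64(0.0), 0), (194, np.float64(0.0), 0), (195, np.float64(0.0), 0), (196, np.float64(0.0), 0), (197, np.float64(309.06), 3), (198, np.float64(309.45), 4), (199, np.float64(309.22), 4), (200, np.float64(308.82), 3), (201, np.float64(308.89), 3), (202, np.float64(308.93), 3), (203, np.float64(304.38), 7)]
[(170, 311.9), (174, 311.51), (178, 311.11), (182, 310.72), (186, 310.32), (190, 309.93), (194, 309.53), (198, 309.14), (202, 308.85)] nipple axis col
```

```bash
python3 -m handwheel '[[[3.6,0.9,-6.3],[0,0,0]],[[3.6,0.9,-6.4],[0,0,0]],[[3.5,0.8,-6.3],[0,0,0]],[[0,0,0],[0,0,0]],[[0,0,0],[0,0,0]]]'; python3 chk.py
python3 -m handwheel '[[[1,0.24,-1.73],[0,0,0]],[[1,0.24,-1.73],[0,0,0]],[[1,0.24,-1.73],[0,0,0]],[[1,0.24,-1.73],[0,0,0]],[[0,0,0],[0,0,0]]]'
python3 -m handwheel '[[[1,0.24,-1.73],[0,0,0]],[[1,0.24,-1.73],[0,0,0]],[[0.5,0.12,-0.87],[0,0,0]],[[0,0,0],[0,0,0]]]'
```

```text
time: 18.1
tool_pos: [434.7, -29.3, 182.3]
tcp_rot: [2.617, -0.052, 1.837]
contact_force: [-1.2, -0.7, -3.6]
grip_width: 29.9
TCP [434.8 -29.4 182.5] std [0.  0.  0.1] along 121.9 u -0.0 ey 0.6 axis u/ey -0.0004 -0.0579 [ 0.6 -0.  -2.8] 29.748101869458356
mouth if aligned [309.6 195.6]
[(170, np.float64(311.39), 12), (171, np.float64(311.25), 11), (172, np.float64(310.99), 11), (173, np.float64(310.98), 11), (174, np.float64(310.92), 11), (175, np.float64(311.47), 11), (176, np.float64(309.31), 7), (177, np.float64(309.76), 9), (178, np.float64(310.82), 13), (179, np.float64(310.75), 12), (180, np.float64(310.73), 11), (181, np.float64(311.2), 8), (182, np.float64(310.44), 4), (183, np.float64(310.2), 5), (184, np.float64(310.19), 5), (185, np.float64(310.16), 5), (186, np.float64(309.95), 5), (187, np.float64(309.58), 6), (188, np.float64(309.66), 8), (189, np.float64(310.18), 9), (190, np.float64(309.67), 8), (191, np.float64(309.56), 8), (192, np.float64(309.5), 8), (193, np.float64(309.44), 8), (194, np.float64(309.42), 8), (195, np.float64(309.36), 8), (196, np.float64(309.27), 8), (197, np.float64(309.59), 5), (198, np.float64(309.44), 4), (199, np.float64(309.2), 4), (200, np.float64(308.8), 3), (201, np.float64(308.88), 3), (202, np.float64(308.93), 3), (203, np.float64(304.4), 7)]
[(170, 311.9), (174, 311.51), (178, 311.11), (182, 310.72), (186, 310.32), (190, 309.93), (194, 309.53), (198, 309.14), (202, 308.85)] nipple axis col
time: 18.92
tool_pos: [438.7, -28.3, 175.3]
tcp_rot: [2.617, -0.052, 1.837]
contact_force: [0.3, 0.5, -2.9]
grip_width: 30.1
time: 19.42
tool_pos: [441.5, -27.8, 171.4]
tcp_rot: [2.617, -0.051, 1.837]
contact_force: [0.7, 0.4, -0.7]
grip_width: 29.5
```

```bash
for i in 1 2; do :; done
python3 -m handwheel '[[[0.75,0.18,-1.3],[0,0,0]],[[0.75,0.18,-1.3],[0,0,0]],[[0,0,0],[0,0,0]]]'
python3 -m handwheel '[[[0.75,0.18,-1.3],[0,0,0]],[[0.75,0.18,-1.3],[0,0,0]],[[0,0,0],[0,0,0]]]'
python3 -m handwheel '[[[0.75,0.18,-1.3],[0,0,0]],[[0.75,0.18,-1.3],[0,0,0]],[[0,0,0],[0,0,0]]]'
```

```text
time: 19.8
tool_pos: [442.7, -27.4, 168.2]
tcp_rot: [2.618, -0.052, 1.837]
contact_force: [5.2, 1.4, -6.3]
grip_width: 29.9
time: 20.18
tool_pos: [444.2, -27.0, 165.6]
tcp_rot: [2.618, -0.052, 1.837]
contact_force: [4.4, 1.3, -4.5]
grip_width: 29.8
time: 20.55
tool_pos: [445.6, -26.8, 163.6]
tcp_rot: [2.617, -0.051, 1.837]
contact_force: [-5.4, -0.7, 6.2]
grip_width: 30.0
```

```bash

python3 -m handwheel '[[[0.75,0.18,-1.3],[0,0,0]],[[0.75,0.18,-1.3],[0,0,0]],[[0.75,0.18,-1.3],[0,0,0]],[[0,0,0],[0,0,0]]]'
python3 -m handwheel '[[[0.75,0.18,-1.3],[0,0,0]],[[0.75,0.18,-1.3],[0,0,0]],[[0.75,0.18,-1.3],[0,0,0]],[[0,0,0],[0,0,0]],[[0,0,0],[0,0,0]]]'; python3 chk.py|head -1
```

```text
time: 21.05
tool_pos: [447.8, -26.2, 159.8]
tcp_rot: [2.617, -0.051, 1.837]
contact_force: [-6.8, -0.5, 8.2]
grip_width: 29.9
time: 21.68
tool_pos: [450.0, -25.7, 156.0]
tcp_rot: [2.617, -0.051, 1.837]
contact_force: [-7.1, -2.0, 9.3]
grip_width: 30.0
TCP [450.  -25.7 156. ] std [0. 0. 0.] along 91.0 u 0.3 ey 0.6 axis u/ey -0.0007 -0.0577 [-7.5 -1.2  9. ] 30.036681903540618
```

```bash

python3 -m handwheel '[[[0.5,0.12,-0.87],[0,0,0]],[[0,0,0],[0,0,0]],[[0,0,0],[0,0,0]]]'
python3 - <<'E'
from h import *
s=capture("scene");d=capture("side")
f=lambda i,x,y,w,h,W,H:cv2.resize(i[y:y+h,x:x+w],(W,H),interpolation=cv2.INTER_CUBIC)[:,:,::-1]
cv2.imwrite("pics/c7.png",np.hstack([f(s["img"],270,160,80,60,400,300),f(s["img"],260,185,120,90,400,300)]))
cv2.imwrite("pics/c7.png",np.vstack([cv2.imread("pics/c7.png"),np.hstack([f(d["img"],260,150,120,90,400,300),f(s["img"],100,100,400,300,400,300)])]))
print(get_obs()["contact_force"])
E
```

```text
time: 22.25
tool_pos: [450.5, -25.6, 155.2]
tcp_rot: [2.617, -0.051, 1.837]
contact_force: [-7.9, -1.3, 8.5]
grip_width: 29.9
[-7.55252683 -0.97284719  9.46534945]
```

View pics/c7.png

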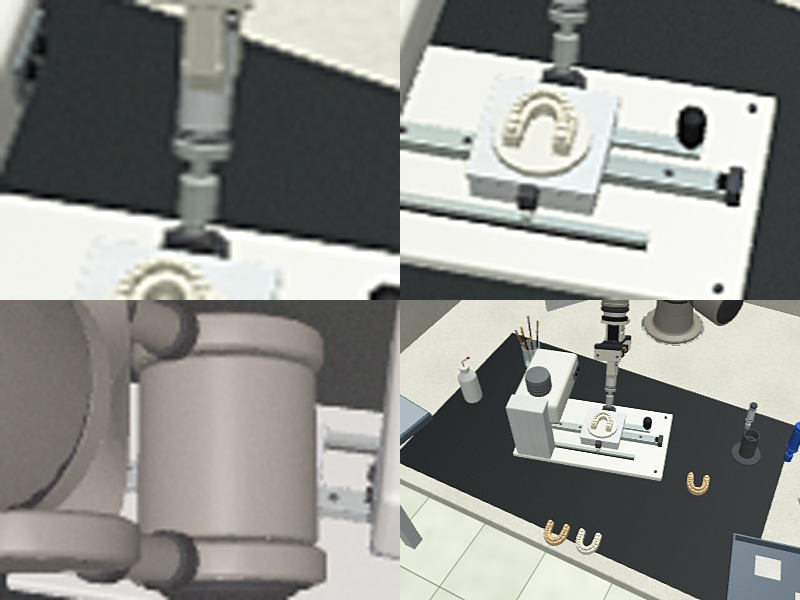

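```bash
python3 - <<'E'
import cv2,numpy as np
a=cv2.imread("pics/scene0.png",0).astype(int);b=cv2.imread("pics/scene2.png",0).astype(int)
for v in (247,248,249,250,251,252): print(v,"before",a[v,288:309].tolist())
for v in (241,243,245,247,249,250,251): print(v,"after",b[v,288:309].tolist())
o=np.hstack([cv2.resize(cv2.imread(f"pics/{n}.png")[232:262,278:318],(400,300),interpolation=0) for n in("scene0","scene2")])
cv2.imwrite("pics/c8.png",o)
E
```

```text
247 before [213, 218, 226, 238, 242, 248, 250, 249, 249, 248, 247, 247, 246, 246, 246, 246, 245, 246, 245, 245, 246]
248 before [206, 206, 204, 204, 202, 202, 214, 222, 232, 249, 254, 253, 252, 250, 249, 248, 248, 247, 247, 246, 246]
249 before [210, 220, 218, 217, 214, 210, 209, 207, 178, 200, 224, 183, 198, 221, 227, 240, 243, 249, 251, 250, 249]
250 before [119, 134, 144, 158, 184, 196, 213, 215, 182, 156, 148, 171, 203, 206, 203, 202, 202, 201, 212, 219, 228]
251 before [62, 88, 96, 109, 119, 120, 119, 128, 157, 164, 153, 178, 214, 223, 218, 215, 211, 210, 205, 203, 200]
252 before [45, 11, 15, 22, 39, 49, 64, 79, 88, 120, 116, 113, 121, 138, 149, 159, 187, 195, 211, 221, 220]
241 after [142, 141, 143, 141, 142, 140, 144, 114, 75, 76, 75, 75, 71, 120, 146, 149, 156, 166, 188, 220, 237]
243 after [134, 135, 137, 138, 140, 145, 136, 104, 87, 89, 87, 87, 57, 91, 140, 150, 148, 145, 145, 122, 130]
245 after [239, 232, 196, 158, 154, 152, 136, 76, 37, 45, 45, 48, 27, 116, 149, 143, 144, 144, 145, 146, 148]
247 after [214, 221, 229, 241, 247, 254, 248, 139, 11, 22, 26, 21, 55, 210, 230, 182, 169, 162, 142, 133, 135]
249 after [212, 221, 218, 217, 216, 210, 211, 216, 184, 191, 212, 176, 202, 229, 231, 242, 247, 253, 254, 254, 254]
250 after [119, 135, 146, 159, 186, 194, 213, 219, 173, 136, 138, 174, 208, 209, 204, 204, 202, 202, 214, 221, 229]
251 after [63, 88, 97, 109, 121, 120, 121, 132, 127, 126, 122, 171, 217, 223, 220, 216, 212, 209, 206, 204, 202]
```

View pics/c8.png

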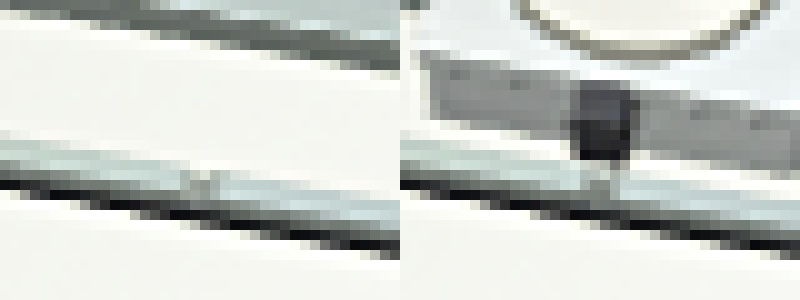

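The ball sits in the notch: the block's centre is at column 297.8 and the notch at about 297.7. I'm handing in.

```bash
python3 -c "
from h import *
print(get_obs()['contact_force'].round(1),get_obs()['time']);print(bot.close_job())"
```

```text
[-7.6 -1.   9.5] 22.35
the job is handed in; nothing more can be done
None
```

The job is handed in at 22.4 s, with the arm still holding the gun pushed onto the nipple. No verdict is reported.

**What I did:** I gripped the carriage's knob and pulled the carriage out to the service stop. Then I took the larger grey gun from its stand and tilted it to the nipple's 30°. The gun sat about 3° crooked in the grip, so I corrected for that. I pressed on until the coupler snapped over the head (felt as a short pull-in of about 5–6 N), then pushed on against the spring.

**Last checks:**
- **Spring:** the axial force was about 14 N. Tool travel past the point where the spring starts suggests it is 9 mm in, of 12 mm. Both are estimates, because the stroke can't be read directly.
- **Coupler:** in the scene camera it sits over the nipple with the stem shortened.
- **Carriage:** after I let go of the knob, the spring ball lined up with the notch in the scene camera to about 0.1 px. The last scene picture shows the carriage in the same place with the gun on.
- **Bystanders:** the wash bottle, brush beaker and spare cast showed no change in the last scene picture.

**What disagreed:**
- **Carriage travel:** it measured about 139 mm by camera and about 144 mm by the tool, against 150 mm. The knob slipped a little in the grip, and the carriage may not have started at 0. I relied on the ball in the notch instead.
- **Side camera:** the arm blocked its view at the end, so the last checks rest on the scene camera and the wrist force.

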